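# Move a gilt fitting from its clamshell case to the roll-front cabinet

## Robot

A 6-joint arm with a two-finger parallel gripper is mounted at the origin on the work surface. World frame = base frame: x ahead of the robot, y to its left, z up, the work surface at z = 0. Lengths are in m, angles in rad, forces in N, time in s.
With the tool pointing down it reaches from about 0.25 to 0.8 m from the base axis. Payload 8.5 kg.
Tool frame: the origin (TCP) lies at the very end of the fingers, on their centre line; the grasp point (between the pads) lies 19 mm behind it; z points along the fingers, y is the line along which they close (so a half turn about z gives the same grasp; the last joint's range is limited). The gripper opens to 85 mm and grips with 20 to 120 N. Pads are 22 mm wide; open, the fingers measure 114 mm over their backs; the gripper's body (76 mm by 85 mm) begins 54 mm behind the grasp point. The pads swing forward as they close: fully open they stand 13 mm farther back than shut.
Start: joints at [-1.177, 0.238, -0.013, 1.319, 0, 1.571], TCP at [0.201, -0.485, 0.231] pointing down, gripper open.
Joint ranges: [-2.66, 2.66], [-1.03, 1.9], [-1.14, 1.46], [-1.82, 2.27], [-1.45, 1.34], [-3.14, 3.14]. Speed limits (rad/s): [2.22, 2.22, 2.79, 3.14, 3.14, 3.14].

## Interface

Orientations are given as a 3x3 rotation matrix whose columns are the frame's x, y, z axes.
In Python, from plant import state, read_camera, camera_info, finish_job gives the robot as it stands.
- The arm moves only by the shell command python3 -m jog 'ROWS'. ROWS is JSON, a list of rows, each a list of 7 numbers: the shift along the tool's x, y, z in m, then the turn, a rotation vector about the tool's x, y, z in rad, then the opening, from 0 (shut) to 1 (fully open). A call has 1 to 20 rows; each row is the pose to reach, as a shift and turn from the pose commanded when the call began, along the tool's axes at that moment; what a row does not reach only later rows make up. A row lasts 1/8 s, in which the tool goes at most 62.5 mm and 10.7 degrees, less where a joint would pass 70% of its speed; a pose out of reach is approached as far as the arm can. A call with a gripper value outside its range is refused whole. The fingers move at their own pace and stop on an object; the grip force is fixed at half the most. Time passes only in rows, so rows that repeat a pose let the fingers close. It gives the time, the measured TCP pose, the force, the opening and the grip force at its end, in the units of the state.
- state(): the state, without advancing time (a new reading comes with each control period).
- read_camera(name): name is "scene" or "top"; returns the picture (400x640x3 uint8, red, green, blue); there is no depth.
- camera_info(name): a dict with "fx", "fy", "cx", "cy" (pixels), "k1" (the pictures are not rectified: a ray, as slopes to the right and down, at radius r is drawn at 1 + k1 r^2 times it, then the intrinsics apply), "cam_to_world" (4x4, takes a point from camera to world coordinates). Camera axes: x right, y up, looking along -z (the intrinsics and any distortion apply to the point x, -y, -z); pixel columns grow to the right and rows downward; lengths in m; the calibration is good to about 2 mm. A picture is of the moment at which its call begins. camera_info takes no time and is no camera call.
- finish_job(): hands the job in; it is judged then, once.
The state is a dict: "time": time; "qpos": joint angles; "qd": joint speeds; "tau": joint torques, N m; "ee_pos": TCP position; "eef_rot": TCP orientation; "wrist_force": force on the tool from outside, world axes, zero at the start; "ft_torque": the same for the moment, N m; "grip_width": opening from 0.0 (shut) to 1.0 (fully open); "finger_force": force on a finger pad.
Only numpy, scipy, OpenCV 4.12 (cv2) and the standard library are available. Lean on these libraries where they do the work, as an engineer would, in place of code of your own. Each camera call takes 0.05 s, during which the arm holds its last target. There are 200 camera calls.

## Task

Put the gilt bronze fitting away in the dust cabinet. First get both ready, in either order: raise the slatted shutter of the cabinet and push the lid of the black clamshell case back, each past its balance point, so that both stay fully open by themselves when you let go. Then lift the fitting out of the case and gently lay it down lengthwise on the foam pad in the cabinet, wholly on the pad; leave shutter and lid open and the other things where they are.

Things in the scene. Friction and masses are not known exactly. Their poses are not given: they have to be found in the camera images.
- fitting_center (a point): Centre of the loose gilt bronze fitting: bar 150 mm long, lying level along its own y axis on a 50 x 50 mm square plate (12 mm thick) at each end, so its centre is 25 mm above its support. The round bar is 32 mm thick; its plain middle 70 mm is the place to grip, beside it are collars up to 44 mm thick. 0.3 to 0.55 kg. Starts in the shut case, roughly parallel to the hinge.
- case: Fixed black clamshell case, origin on the table below the hinge at the middle of its far side; x points away from the front, y along the hinge, z up. The tray reaches from x = -165 to 0 mm and 118 mm to each side in y, walls 45 mm high and 6 mm thick, padded floor 10 mm above the table. The shut case is 72 mm high.
- lid_handle (a point): Centre of the steel bar handle of the case lid: round bar 10 mm in diameter and 100 mm long along y, 45 mm in front of the lid's front face (clear space between). Moves with the lid. With the lid shut it lies at x = -210, z = 58 mm in the frame of case, and its axes are those of the case; they turn with the lid.
- lid_hinge (a point): Middle of the hinge line of the case lid, 45.5 mm above the table; the hinge runs along the case's y axis. The lid handle moves on a circle of 210 mm radius about it.
- lid (a joint): Opening angle of the case lid in rad: 0 shut, it swings up and away over the far side, stop at 1.95 (leaning back 22 degrees beyond upright). Lid 165 x 236 x 27 mm, about 0.35 kg, easy damped hinge: it falls shut when left below the balance point near 1.35 and falls open to the stop beyond it.
- shutter_handle (a point): Centre of the steel bar handle of the cabinet's shutter: round bar 10 mm in diameter and 100 mm long along y, 50 mm outside the slats (clear space between). Moves with the shutter. With the shutter shut it is at the front of the cabinet, 117 mm above the table and 172 mm in front of the axis, and its axes are those of the cabinet; they turn with the shutter.
- shutter_axis (a point): Middle of the axis of the curved tracks (nothing is there), 25 mm above the table in the middle of the cabinet; the axis runs along the cabinet's y. The slats run on a circle of 145 mm radius about it, the handle on one of 195 mm.
- shutter (a joint): Travel of the slatted shutter about the axis in rad: 0 shut (slats cover the front from the sill to the top), it runs up over the top to the back, stop at 1.5 (slats cover the back, the front half is open from above). About 0.45 kg, damped: it runs shut when left below the balance point near 0.8 and runs on open to the stop beyond it.
- pad_center (a point): Centre of the top face of the fixed foam pad in the front half of the cabinet, 28 mm above the table and 80 mm in front of the shutter axis; pad 90 mm (x) by 200 mm (y), 8 mm thick. x points away from the front of the cabinet, y along the shutter's axis, z up.
- cabinet: Fixed cabinet, origin on the table below the shutter axis; x away from its front, y along the axis. Base 300 mm deep, 20 mm high; inside 250 mm wide between round-topped side walls (highest 182 mm). With the shutter open the front half (x from -150 to 0) is open from above and in front; the shutter's lower edge then stands right above the axis. The back half has a clear fixed cover.
- tin: Bystander: low round aluminium tin, 66 mm across, 24 mm high, standing 235 to 250 mm in front of the case hinge; origin under its centre.
- bowl: Bystander: terracotta bowl, 80 mm across, 45 mm high, in the back half of the cabinet; origin under its centre.
- loupe: Bystander: black standing loupe, 48 mm across, 42 mm high, near the robot; origin under its centre.
- brush: Bystander: brush lying on the table at the left, 190 mm long.
- cup: Bystander: white mug, 76 mm across, 95 mm high, at the left; origin under its centre.
- solvent: Bystander: amber bottle, 64 mm across, 150 mm high, at the right; origin under its centre.
- sample_box: Bystander: cardboard box 110 x 80 x 45 mm at the right; origin under its centre.

How it is judged:
By the outcome, as a careful person would: the job done as asked, in the order asked, and still so for the second after the job is handed in, with the robot touching nothing.
It also fails if it takes over 67 s, if anything falls off the work surface, if the arm or the gripper's body presses on something with over 40 N, if the wrist force passes 120 N, or if a joint passes its speed limit or range.

## Working session

There is one attempt and no reset: what is moved stays moved. The work goes in short steps, Python scripts to look and compute and a shell command to move; the robot and the scene stay as the last step left them, time stands still between calls to the robot, and variables do not carry over. Pictures are saved under pics/ and viewed, at most 10 in all, crops included, and the job is handed in when it is done.

```bash
ls; mkdir -p pics
python3 - <<'E'
from plant import *
import cv2,numpy as np
np.set_printoptions(precision=4,suppress=True)
for n in("scene","top"):
    im=read_camera(n);cv2.imwrite(f"pics/{n}0.png",im[:,:,::-1]);c=camera_info(n);print(n,c)
s=state();print(s)
E
```

```text
pics
scene {'fx': 463.53249869643474, 'fy': 463.53249869643474, 'cx': 315.1140339604559, 'cy': 204.62187142159033, 'k1': -0.13171157490157356, 'cam_to_world': array([[-0.4814, -0.6715,  0.5634,  1.2832],
       [ 0.8764, -0.3751,  0.3019,  0.409 ],
       [ 0.0086,  0.6391,  0.7691,  1.1275],
       [ 0.    ,  0.    ,  0.    ,  1.    ]])}
top {'fx': 418.5437812720251, 'fy': 418.5437812720251, 'cx': 312.2194660014391, 'cy': 204.37383524725948, 'k1': -0.0006411192887407931, 'cam_to_world': array([[-0.0268,  0.9961, -0.0842,  0.4438],
       [-0.9996, -0.0274, -0.0065, -0.0135],
       [-0.0088,  0.084 ,  0.9964,  1.3893],
       [ 0.    ,  0.    ,  0.    ,  1.    ]])}
{'time': 0.1, 'qpos': array([-1.177 ,  0.2387, -0.0142,  1.3192,  0.    ,  1.5708]), 'qd': array([ 0.    , -0.0012,  0.0025,  0.0002,  0.0009,  0.0005]), 'tau': array([ -0.0007, -53.9719,  34.6999,   0.0135,  -0.    ,   0.    ]), 'ee_pos': array([ 0.2013, -0.4845,  0.2307]), 'eef_rot': array([[ 0.9235,  0.3837, -0.0005],
       [ 0.3837, -0.9235,  0.0012],
       [ 0.    , -0.0013, -1.    ]]), 'wrist_force': array([-0.6552, -0.419 ,  0.4234]), 'ft_torque': array([ 0.0041, -0.0175, -0.0137]), 'finger_force': 0.0, 'grip_width': 1.0006798619913062}
```

View pics/scene0.png

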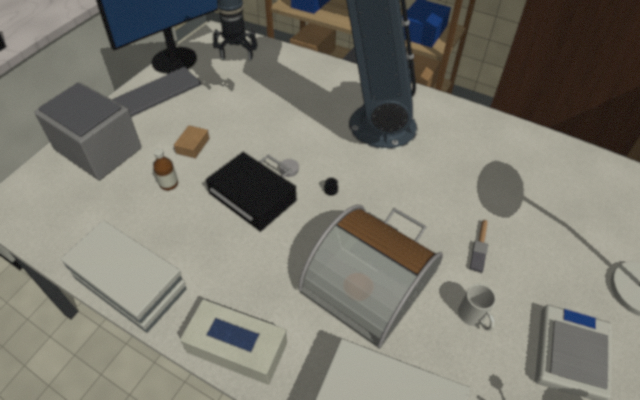

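View pics/top0.png

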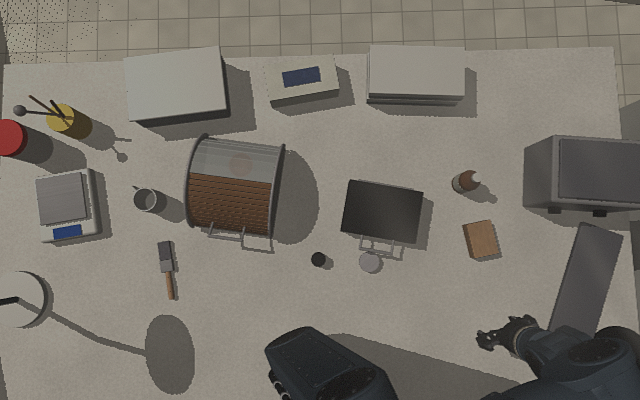

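The scene view shows the cabinet around (370,270) and the black case at (252,190). In the top view the cabinet is at (235,190) with its handle at about (240,238), and the case is at (383,210) with its handle at about (381,246). The tin is at (370,262).

```bash
cat > h.py <<'E'
from plant import *
import cv2,numpy as np
np.set_printoptions(precision=4,suppress=True)
def ray(n,uv):
    c=camera_info(n);K=np.array([[c['fx'],0,c['cx']],[0,c['fy'],c['cy']],[0,0,1]])
    p=cv2.undistortPoints(np.array([[uv]],float),K,np.array([c['k1'],0,0,0,0.]))[0,0]
    T=np.array(c['cam_to_world']);return T[:3,3],T[:3,:3]@np.array([p[0],-p[1],-1])
def onz(n,uv,z):
    o,d=ray(n,uv);return (o+d*(z-o[2])/d[2])[:2]
def proj(n,P):
    c=camera_info(n);T=np.array(c['cam_to_world']);q=T[:3,:3].T@(np.array(P)-T[:3,3]);a,b=q[0]/-q[2],-q[1]/-q[2]
    k=1+c['k1']*(a*a+b*b);return np.array([c['cx']+c['fx']*a*k,c['cy']+c['fy']*b*k])
def crop(n,name,x0,y0,x1,y1,f):
    im=read_camera(n)[y0:y1,x0:x1,::-1];cv2.imwrite(f'pics/{name}.png',cv2.resize(im,None,fx=f,fy=f,interpolation=cv2.INTER_CUBIC))
E
python3 - <<'E'
from h import *
crop("top","topc",175,125,440,285,3)
E
```

```text
(no output)
```

View pics/topc.png

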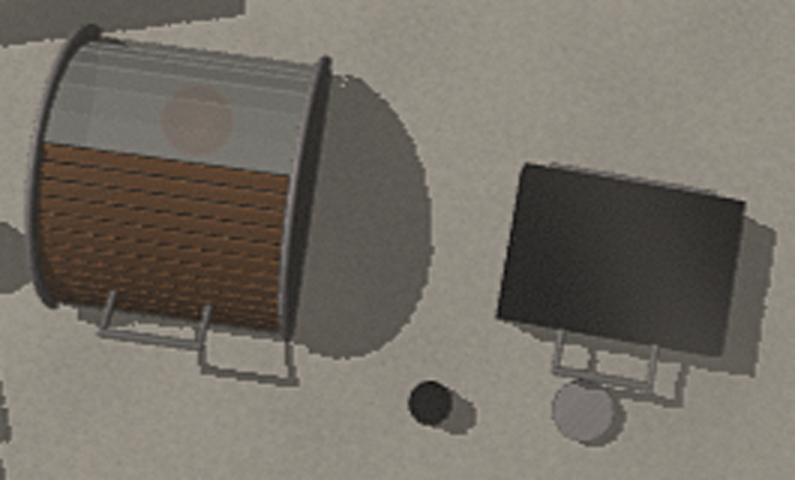

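The crop (3x, offset 175,125) shows the lid corners at (525,164), (744,202), (722,356) and (498,319). The lid handle bar runs from (555,372) to (655,388), and the shutter bar from (101,332) to (203,347). The tin stands just in front of and partly under the lid handle at (585,411).

Run:
```python
from h import *
g=lambda u,v,z: onz("top",(175+u/3,125+v/3),z)
C=[g(*p,.072) for p in[(525,164),(744,202),(722,356),(498,319)]]
print(np.array(C));print([np.linalg.norm(C[i]-C[i-1]) for i in range(4)])
# y axis: TR->TL
for a,b in((C[1],C[0]),(C[2],C[3])):
    d=a-b;d=b-a; d=-d; print('yaw edge',np.arctan2(-(C[0]-C[1])[0],(C[0]-C[1])[1]),np.arctan2(-(a-b)[0],(a-b)[1]))
h=[g(555,372,.058),g(655,388,.058)];d=h[0]-h[1];print('lidh',h,(h[0]+h[1])/2,np.linalg.norm(d),np.arctan2(-d[0],d[1]))
h=[g(101,332,.117),g(203,347,.117)];d=h[0]-h[1];print('shh',h,(h[0]+h[1])/2,np.linalg.norm(d),np.arctan2(-d[0],d[1]))
m=sum(C)/4
print('case center',m)
print('tin',g(585,411,.024),'loupe',g(430,402,.042))
# shutter top edge at top of arc approx z .17 ; side wall inner
a=g(288,176,.17);b=g(44,143,.17);d=b-a;print('slat edge',a,b,np.linalg.norm(d),np.arctan2(-d[0],d[1]),(a+b)/2)
```

```text
[[ 0.6304 -0.1268]
 [ 0.5836 -0.3558]
 [ 0.4229 -0.325 ]
 [ 0.4677 -0.093 ]]
[np.float64(0.1662017101601924), np.float64(0.2336926171583919), np.float64(0.1636159981077765), np.float64(0.23630712579007251)]
yaw edge -0.20162368308900422 2.939968970500789
yaw edge -0.20162368308900422 2.950960027772812
lidh [array([ 0.4106, -0.152 ]), array([ 0.3911, -0.2564])] [ 0.4009 -0.2042] 0.10623540201465483 -0.18483866884533995
shh [array([0.4646, 0.3118]), array([0.4467, 0.2086])] [0.4556 0.2602] 0.10476993246867143 -0.1717295769077537
case center [ 0.5261 -0.2252]
tin [ 0.3671 -0.1863] loupe [ 0.382  -0.0196]
slat edge [0.6112 0.1139] [0.6506 0.3533] 0.24269949253269535 -0.16316403549939434 [0.6309 0.2336]
```

Everything wants a downward tool closing along roughly the same direction (yaw -0.17 to -0.20). I'll do the lid first: hover above its handle, then look.

```bash
python3 -m jog '[[0.293,-0.184,0.06,0,0,-0.98,0.4],[0.293,-0.184,0.06,0,0,-0.98,0.4],[0.293,-0.184,0.06,0,0,-0.98,0.4],[0.293,-0.184,0.06,0,0,-0.98,0.4],[0.293,-0.184,0.06,0,0,-0.98,0.4],[0.293,-0.184,0.06,0,0,-0.98,0.4],[0.293,-0.184,0.06,0,0,-0.98,0.4],[0.293,-0.184,0.06,0,0,-0.98,0.4],[0.293,-0.184,0.06,0,0,-0.98,0.4],[0.293,-0.184,0.06,0,0,-0.98,0.4]]'
python3 - <<'E'
from h import *
s=state();print(s['time'],s['qpos'],s['eef_rot'],s['wrist_force'])
im=read_camera("scene")[130:230,190:350,::-1];im2=read_camera("top")[170:290,320:440,::-1]
a=cv2.resize(im,(640,400),interpolation=2);cv2.imwrite('pics/s1.png',a)
print(proj("scene",[.401,-.202,.058]),proj("scene",s['ee_pos']))
E
```

```text
time: 1.4
ee_pos: [0.401, -0.2033, 0.1714]
eef_rot: [[0.198, 0.98, 0.0], [0.98, -0.198, -0.0], [-0.0, 0.0, -1.0]]
wrist_force: [-0.2, 0.2, 0.9]
grip_width: 0.394
finger_force: 0.0
1.4 [-0.4692  0.14   -0.2965  1.1341 -0.      1.3005] [[ 0.1976  0.9803  0.0001]
 [ 0.9803 -0.1976 -0.0001]
 [-0.0001  0.0001 -1.    ]] [-0.1521  0.1647  0.8845]
[278.2078 162.151 ] [275.9823 135.8564]
```

View pics/s1.png

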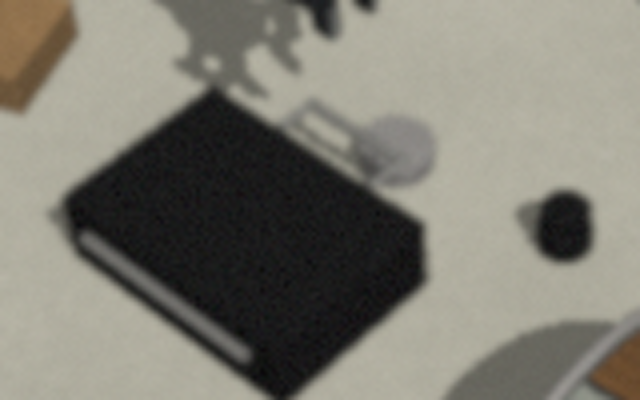

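The scene crop shows the handle bar centred near (352,129) in the crop, which matches the prediction of (353,129). The gripper is above it, so I'll descend and grip.

```bash
python3 -m jog '[[0,0,0.05,0,0,0,0.4],[0,0,0.1,0,0,0,0.4],[0,0,0.131,0,0,0,0.4],[0,0,0.131,0,0,0,0.4],[0,0,0.131,0,0,0,0],[0,0,0.131,0,0,0,0],[0,0,0.131,0,0,0,0],[0,0,0.131,0,0,0,0],[0,0,0.131,0,0,0,0]]'
python3 - <<'E'
import numpy as np
f0=np.arctan2(12.5,210)
for t in np.arange(0,1.951,.13): print(round(t,2),np.round([ (-np.cos(f0+t)+np.cos(f0))*.2104,-(np.sin(f0+t)-np.sin(f0))*.2104],3))
E
```

```text
time: 2.62
ee_pos: [0.4042, -0.2034, 0.0423]
eef_rot: [[0.196, 0.981, 0.006], [0.981, -0.196, -0.002], [-0.001, 0.006, -1.0]]
wrist_force: [5.8, -0.4, -1.9]
grip_width: 0.089
finger_force: 58.4
0.0 [ 0. -0.]
0.13 [ 0.003 -0.027]
0.26 [ 0.01  -0.054]
0.39 [ 0.021 -0.079]
0.52 [ 0.034 -0.103]
0.65 [ 0.05  -0.125]
0.78 [ 0.07  -0.144]
0.91 [ 0.091 -0.161]
1.04 [ 0.114 -0.175]
1.17 [ 0.14  -0.186]
1.3 [ 0.166 -0.193]
1.43 [ 0.193 -0.197]
1.56 [ 0.22  -0.198]
1.69 [ 0.247 -0.195]
1.82 [ 0.274 -0.188]
1.95 [ 0.299 -0.178]
```

```bash
python3 -m jog '[[0,0.004,-0.013,0,0,0,0],[0,0.006,-0.027,0,0,0,0],[0,0.013,-0.054,0,0,0,0],[0,0.024,-0.079,0,0,0,0],[0,0.037,-0.103,0,0,0,0],[0,0.053,-0.125,0,0,0,0],[0,0.073,-0.144,0,0,0,0],[0,0.094,-0.161,0,0,0,0],[0,0.117,-0.175,0,0,0,0],[0,0.143,-0.186,0,0,0,0],[0,0.169,-0.193,0,0,0,0],[0,0.196,-0.197,0,0,0,0],[0,0.223,-0.198,0,0,0,0],[0,0.25,-0.195,0,0,0,0],[0,0.27,-0.19,0,0,0,0],[0,0.285,-0.185,0,0,0,0],[0,0.285,-0.185,0,0,0,0]]'; python3 -c "
from h import *
s=state();print(s['qpos'],s['wrist_force'])"
```

```text
time: 4.75
ee_pos: [0.6823, -0.2604, 0.2275]
eef_rot: [[0.197, 0.98, 0.004], [0.98, -0.197, -0.004], [-0.003, 0.005, -1.0]]
wrist_force: [1.0, -6.9, 1.9]
grip_width: 0.089
finger_force: 63.5
[-0.3636  0.6171  0.5821  1.5307 -0.0025  1.4054] [ 0.9605 -6.9037  1.863 ]
```

```bash
python3 -m jog '[[0,0,0,0,0,0,0.6],[0,0,0,0,0,0,0.6],[0,0,0,0,0,0,0.6],[0,0,-0.04,0,0,0,0.6],[0,0,-0.07,0,0,0,0.5],[0.047,-0.033,-0.07,0,0,-0.025,0.5],[0.094,-0.066,-0.07,0,0,-0.025,0.5],[0.14,-0.098,-0.07,0,0,-0.025,0.5],[0.187,-0.13,-0.07,0,0,-0.025,0.5],[0.234,-0.163,-0.07,0,0,-0.025,0.5],[0.28,-0.196,-0.07,0,0,-0.025,0.5],[0.327,-0.23,-0.07,0,0,-0.025,0.5],[0.374,-0.262,-0.07,0,0,-0.025,0.5],[0.42,-0.295,-0.05,0,0,-0.025,0.5],[0.4655,-0.325,-0.01,0,0,-0.025,0.5],[0.4655,-0.325,0.02,0,0,-0.025,0.5],[0.4655,-0.325,0.02,0,0,-0.025,0.5],[0.4655,-0.325,0.02,0,0,-0.025,0.5]]'
python3 - <<'E'
from h import *
s=state();print(s['qpos'])
a=read_camera("top")[125:285,175:440,::-1];b=read_camera("scene")[140:340,190:450,::-1]
cv2.imwrite('pics/c2.png',np.hstack([cv2.resize(a,(400,300),interpolation=2),cv2.resize(b,(390,300),interpolation=2)]))
print(proj("scene",[.4556,.2602,.117]))
E
```

```text
time: 7.0
ee_pos: [0.4538, 0.2617, 0.2067]
eef_rot: [[0.172, 0.985, 0.001], [0.985, -0.172, 0.001], [0.001, 0.001, -1.0]]
wrist_force: [-0.1, -0.1, 0.1]
grip_width: 0.502
finger_force: 0.0
[ 0.5231  0.2446 -0.0682  1.2567  0.      2.2664]
[407.9193 216.8859]
```

View pics/c2.png

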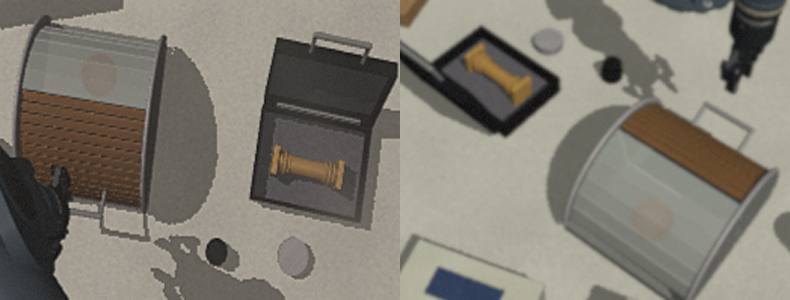

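The lid stands open with the fitting in view, bar about (307,165) in the mosaic. The shutter bar centre in the scene view is about (409,217), against a prediction of (408,217). I'll descend and grip.

```bash
python3 -m jog '[[0,0.002,0.05,0,0,0,0.45],[0,0.002,0.09,0,0,0,0.45],[0,0.002,0.109,0,0,0,0.45],[0,0.002,0.109,0,0,0,0.45],[0,0.002,0.109,0,0,0,0],[0,0.002,0.109,0,0,0,0],[0,0.002,0.109,0,0,0,0],[0,0.002,0.109,0,0,0,0],[0,0.002,0.109,0,0,0,0]]'
python3 - <<'E'
import numpy as np
f0=np.arctan2(92,172)
for t in np.arange(0,1.51,.1): print(round(t,2),np.round([ (-np.cos(f0+t)+np.cos(f0))*.195,-(np.sin(f0+t)-np.sin(f0))*.195],3))
E
```

```text
time: 8.22
ee_pos: [0.4581, 0.2616, 0.0982]
eef_rot: [[0.172, 0.985, 0.006], [0.985, -0.172, 0.0], [0.001, 0.006, -1.0]]
wrist_force: [8.2, -3.6, -1.2]
grip_width: 0.087
finger_force: 58.4
0.0 [ 0. -0.]
0.1 [ 0.01  -0.017]
0.2 [ 0.022 -0.032]
0.3 [ 0.035 -0.047]
0.4 [ 0.049 -0.06 ]
0.5 [ 0.065 -0.071]
0.6 [ 0.082 -0.081]
0.7 [ 0.1   -0.089]
0.8 [ 0.118 -0.095]
0.9 [ 0.137 -0.1  ]
1.0 [ 0.156 -0.102]
1.1 [ 0.176 -0.103]
1.2 [ 0.195 -0.102]
1.3 [ 0.215 -0.098]
1.4 [ 0.233 -0.093]
1.5 [ 0.252 -0.086]
```

```bash
python3 -m jog '[[0,0.005,-0.006,0,0,0,0],[0,0.013,-0.017,0,0,0,0],[0,0.025,-0.032,0,0,0,0],[0,0.038,-0.047,0,0,0,0],[0,0.052,-0.06,0,0,0,0],[0,0.068,-0.071,0,0,0,0],[0,0.085,-0.081,0,0,0,0],[0,0.103,-0.089,0,0,0,0],[0,0.121,-0.095,0,0,0,0],[0,0.14,-0.1,0,0,0,0],[0,0.159,-0.102,0,0,0,0],[0,0.179,-0.103,0,0,0,0],[0,0.198,-0.102,0,0,0,0],[0,0.218,-0.098,0,0,0,0],[0,0.236,-0.093,0,0,0,0],[0,0.245,-0.09,0,0,0,0],[0,0.245,-0.09,0,0,0,0]]'; python3 -c "
from h import *
s=state();print(s['qpos'],s['wrist_force'])"
```

```text
time: 10.35
ee_pos: [0.6987, 0.2211, 0.1883]
eef_rot: [[0.171, 0.985, 0.004], [0.985, -0.171, 0.004], [0.004, 0.004, -1.0]]
wrist_force: [2.3, 7.2, 4.0]
grip_width: 0.087
finger_force: 63.2
[0.3056 0.6239 0.496  1.4378 0.0023 2.0478] [2.3061 7.2195 3.9986]
```

```bash
python3 -m jog '[[0,0,0,0,0,0,0.6],[0,0,0,0,0,0,0.6],[0,0,0,0,0,0,0.6],[0,0,-0.04,0,0,0,0.6],[0,0,-0.09,0,0,0,0.8],[-0.05,-0.04,-0.09,0,0,0,0.8],[-0.1,-0.08,-0.09,0,0,0,0.8],[-0.15,-0.12,-0.09,0,0,0,0.8],[-0.2,-0.16,-0.09,0,0,0,0.8],[-0.26,-0.21,-0.09,0,0,0,0.8],[-0.26,-0.21,-0.09,0,0,0,0.8]]'
python3 - <<'E'
from h import *
im=read_camera("top");hs=cv2.cvtColor(im,cv2.COLOR_RGB2HSV)
a=im[125:285,175:440,::-1];b=read_camera("scene")[140:340,190:450,::-1]
cv2.imwrite('pics/c3.png',np.hstack([cv2.resize(a,(400,300),interpolation=2),cv2.resize(b,(390,300),interpolation=2)]))
sub=hs[180:250,335:425];m=cv2.inRange(sub,(8,110,60),(30,255,255))
n,l,st,ce=cv2.connectedComponentsWithStats(m);k=1+np.argmax(st[1:,4]);pts=np.argwhere(l==k)[:,::-1].astype(np.float32)+[335,180]
r=cv2.minAreaRect(pts.astype(np.float32));print(st[k],ce[k]+[335,180],r)
bx=cv2.boxPoints(r);W=np.array([onz("top",p,.042) for p in bx]);print(W,W.mean(0))
print([np.linalg.norm(W[i]-W[i-1]) for i in range(4)])
for i in range(2):
    d=W[i+1]-W[i];print(np.arctan2(d[1],d[0]))
print(onz("top",ce[k]+[335,180],.040))
E
```

```text
time: 11.72
ee_pos: [0.4425, -0.0022, 0.277]
eef_rot: [[0.173, 0.985, 0.0], [0.985, -0.173, -0.0], [-0.0, 0.0, -1.0]]
wrist_force: [1.1, 0.2, -0.3]
grip_width: 0.798
finger_force: 0.0
[ 19  22  41  19 334] [371.3922 212.2635] ((374.294189453125, 211.06808471679688), (39.939266204833984, 15.28680419921875), 4.899092674255371)
[[ 0.5132 -0.1373]
 [ 0.5623 -0.1432]
 [ 0.5477 -0.271 ]
 [ 0.4988 -0.2647]] [ 0.5305 -0.2041]
[np.float64(0.12820448078828175), np.float64(0.04944950872842523), np.float64(0.1285930258128628), np.float64(0.04937954825842099)]
-0.12042167836592832
-1.6843822132363373
[ 0.527  -0.1949]
```

View pics/c3.png

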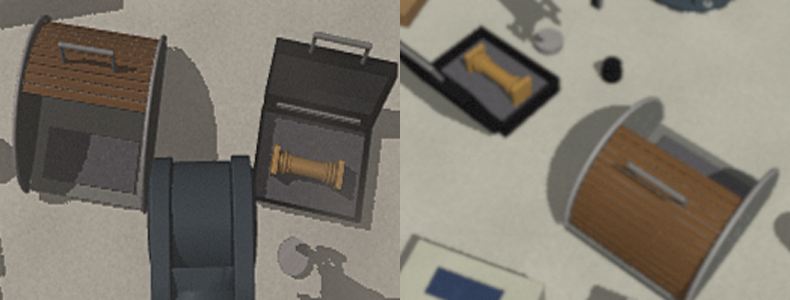

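Both the shutter and the lid stay open. The fitting lies at (271..345, 145..188) in the mosaic and the pad at (45..140, 128..192). The mask clipped the shaded right end of the fitting, so I'll redo it with a wider one and measure the pad too.

Run:
```python
from h import *
im=read_camera("top");hs=cv2.cvtColor(im,cv2.COLOR_RGB2HSV)
sub=hs[185:255,345:415];m=cv2.inRange(sub,(8,70,35),(32,255,255));m=cv2.morphologyEx(m,cv2.MORPH_CLOSE,np.ones((3,3)))
n,l,st,ce=cv2.connectedComponentsWithStats(m);k=1+np.argmax(st[1:,4]);pts=(np.argwhere(l==k)[:,::-1]+[345,185]).astype(np.float32)
r=cv2.minAreaRect(pts);print(st[k],ce[k]+[345,185],r)
W=np.array([onz("top",p,.045) for p in cv2.boxPoints(r)]);print(W,W.mean(0))
for i in range(2):
    d=W[i+1]-W[i];print(np.linalg.norm(d),np.arctan2(d[1],d[0]))
# row profile ends per side
v=pts@np.array([np.cos(np.radians(8)),np.sin(np.radians(8))]);print(v.min(),v.max())
# pad: mosaic corners
for u,v in((52,128),(140,138),(135,192),(45,182)):
    print(onz("top",(175+u*265/400,125+v*160/300),.028))
im=im[185:255,345:415,::-1];cv2.imwrite('pics/f.png',np.hstack([cv2.resize(im,(390,390),interpolation=2),cv2.resize(cv2.cvtColor(m,8),(390,390),interpolation=0)]))
```

```text
[  9  17  50  24 570] [378.4965 214.0649] ((378.2406921386719, 213.73634338378906), (48.274925231933594, 15.857749938964844), 10.784297943115234)
[[ 0.513  -0.1348]
 [ 0.563  -0.1461]
 [ 0.5297 -0.2972]
 [ 0.4799 -0.2855]] [ 0.5214 -0.2159]
0.0512196198117357 -0.22260551290882982
0.1547867029381638 -1.7878316125759122
380.0595937380498 428.4435560054267
[0.6046 0.3312]
[0.5818 0.1402]
[0.488  0.1527]
[0.5106 0.3469]
```

View pics/f.png

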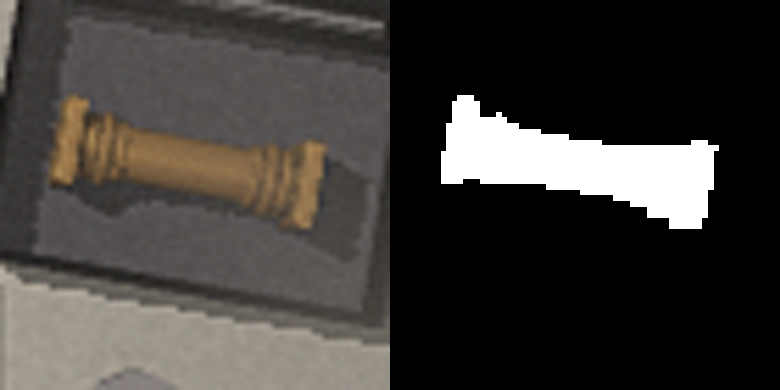

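```bash
python3 -m jog '[[-0.05,0.03,0,0,0,0.046,0.75],[-0.1,0.06,0.02,0,0,0.046,0.75],[-0.15,0.09,0.06,0,0,0.046,0.75],[-0.1955,0.114,0.1,0,0,0.046,0.75],[-0.1955,0.114,0.15,0,0,0.046,0.75],[-0.1955,0.114,0.18,0,0,0.046,0.75],[-0.1955,0.114,0.21,0,0,0.046,0.75],[-0.1955,0.114,0.235,0,0,0.046,0.75],[-0.1955,0.114,0.25,0,0,0.046,0.75],[-0.1955,0.114,0.259,0,0,0.046,0.75],[-0.1955,0.114,0.259,0,0,0.046,0.75]]'; python3 -c "
from h import *
crop('top','g',330,170,430,260,6)
crop('scene','g2',200,130,300,220,6)
a=[cv2.resize(cv2.imread(f'pics/{n}.png'),(390,350)) for n in('g','g2')];cv2.imwrite('pics/g3.png',np.hstack(a))"
```

```text
time: 13.25
ee_pos: [0.5244, -0.2125, 0.017]
eef_rot: [[0.216, 0.976, -0.0], [0.976, -0.216, 0.0], [0.0, -0.001, -1.0]]
wrist_force: [0.9, -0.3, 0.5]
grip_width: 0.748
finger_force: 0.0
```

View pics/g3.png

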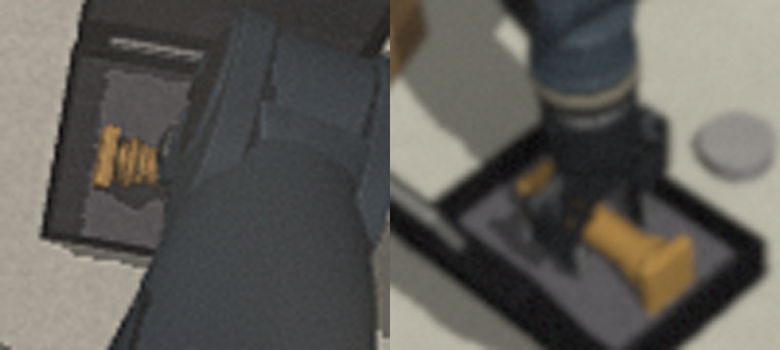

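The fingers straddle the plain bar between the collars, near (600,230) in the scene crop. I'll close and lift.

```bash
python3 -m jog '[[0,-0.003,0,0,0,0,0.6],[0,-0.003,0,0,0,0,0.3],[0,-0.003,0,0,0,0,0.1],[0,-0.003,0,0,0,0,0],[0,-0.003,0,0,0,0,0],[0,-0.003,0,0,0,0,0],[0,-0.003,-0.01,0,0,0,0],[0,-0.003,-0.03,0,0,0,0],[0,-0.003,-0.06,0,0,0,0],[0,-0.003,-0.1,0,0,0,0],[0,-0.003,-0.15,0,0,0,0],[0,-0.003,-0.2,0,0,0,0],[0,-0.003,-0.25,0,0,0,0],[0,-0.003,-0.25,0,0,0,0]]'; python3 -c "
from h import *
print(state()['wrist_force'],state()['qpos'])"
```

```text
time: 15.1
ee_pos: [0.5225, -0.2126, 0.2715]
eef_rot: [[0.216, 0.976, 0.006], [0.976, -0.216, -0.002], [-0.001, 0.007, -1.0]]
wrist_force: [0.9, -0.5, -4.4]
grip_width: 0.35
finger_force: 60.1
[ 0.8764 -0.4915 -4.4057] [-0.3866  0.2923  0.1635  1.4352  0.0001  1.4023]
```

```bash
python3 -m jog '[[0.02,-0.004,0,0,0,-0.01,0],[0.06,-0.011,0,0,0,-0.02,0],[0.11,-0.02,0,0,0,-0.03,0],[0.16,-0.028,0,0,0,-0.04,0],[0.21,-0.037,0,0,0,-0.056,0],[0.26,-0.046,0,0,0,-0.056,0],[0.31,-0.055,0,0,0,-0.056,0],[0.36,-0.064,0,0,0,-0.056,0],[0.4,-0.071,0,0,0,-0.056,0],[0.43,-0.076,0,0,0,-0.056,0],[0.45,-0.08,0,0,0,-0.056,0],[0.45,-0.08,0.01,0,0,-0.056,0],[0.45,-0.08,0.04,0,0,-0.056,0],[0.45,-0.08,0.08,0,0,-0.056,0],[0.45,-0.08,0.11,0,0,-0.056,0],[0.45,-0.08,0.11,0,0,-0.056,0]]'; python3 -c "
from h import *
print(state()['wrist_force'],state()['qpos'])
a=read_camera('top')[140:250,180:290,::-1];b=read_camera('scene')[180:290,330:440,::-1]
cv2.imwrite('pics/p.png',np.hstack([cv2.resize(i,(390,390),interpolation=2) for i in(a,b)]))"
```

```text
time: 17.1
ee_pos: [0.5384, 0.2428, 0.1546]
eef_rot: [[0.162, 0.987, -0.005], [0.987, -0.162, -0.003], [-0.003, -0.005, -1.0]]
wrist_force: [0.5, -0.6, -2.5]
grip_width: 0.353
finger_force: 60.0
[ 0.4538 -0.5736 -2.4854] [ 0.4237  0.3876  0.0047  1.1938 -0.0002  2.1575]
```

View pics/p.png

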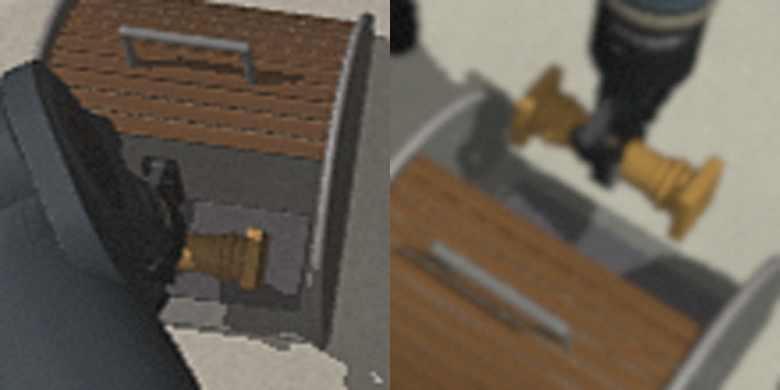

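The fitting is held level and parallel to the pad, centred over it, and clear of the shutter. I'll lower it slowly.

```bash
python3 -m jog '[[0,0.004,0.02,0,0,0,0],[0,0.004,0.05,0,0,0,0],[0,0.004,0.075,0,0,0,0],[0,0.004,0.095,0,0,0,0],[0,0.004,0.105,0,0,0,0],[0,0.004,0.11,0,0,0,0],[0,0.004,0.11,0,0,0,0],[0,0.004,0.11,0,0,0,0]]'
```

```text
time: 18.2
ee_pos: [0.5449, 0.2442, 0.0482]
eef_rot: [[0.161, 0.987, 0.001], [0.987, -0.161, 0.001], [0.001, 0.001, -1.0]]
wrist_force: [0.6, 0.6, -3.5]
grip_width: 0.354
finger_force: 60.2
```

```bash
python3 -m jog '[[0,0,0.002,0,0,0,0],[0,0,0.004,0,0,0,0],[0,0,0.006,0,0,0,0],[0,0,0.008,0,0,0,0],[0,0,0.009,0,0,0,0],[0,0,0.009,0,0,0,0],[0,0,0.009,0,0,0,0]]'
```

```text
time: 19.08
ee_pos: [0.5444, 0.244, 0.0384]
eef_rot: [[0.161, 0.987, 0.0], [0.987, -0.161, 0.0], [0.0, 0.0, -1.0]]
wrist_force: [-0.8, -0.3, -3.2]
grip_width: 0.353
finger_force: 60.2
```

```bash
python3 -m jog '[[0,0,0.001,0,0,0,0],[0,0,0.002,0,0,0,0],[0,0,0.003,0,0,0,0],[0,0,0.003,0,0,0,0],[0,0,0.003,0,0,0,0]]'
```

```text
time: 19.7
ee_pos: [0.5443, 0.244, 0.0362]
eef_rot: [[0.161, 0.987, 0.001], [0.987, -0.161, 0.0], [0.0, 0.0, -1.0]]
wrist_force: [-2.6, -1.9, 6.5]
grip_width: 0.355
finger_force: 61.4
```

The upward force shows it has touched down. I'll release, rise and back off.

```bash
python3 -m jog '[[0,0,0.001,0,0,0,0.42],[0,0,0.001,0,0,0,0.55],[0,0,0.001,0,0,0,0.7],[0,0,0.001,0,0,0,0.75],[0,0,0.001,0,0,0,0.75],[0,0,-0.02,0,0,0,0.75],[0,0,-0.05,0,0,0,0.75],[0,0,-0.1,0,0,0,0.75],[0,0,-0.15,0,0,0,0.75],[0,0,-0.2,0,0,0,0.75],[0,0,-0.24,0,0,0,0.75],[-0.05,-0.04,-0.24,0,0,0,0.75],[-0.1,-0.08,-0.24,0,0,0,0.75],[-0.16,-0.12,-0.24,0,0,0,0.75],[-0.22,-0.15,-0.24,0,0,0,0.75],[-0.25,-0.17,-0.24,0,0,0,0.75],[-0.25,-0.17,-0.24,0,0,0,0.75],[-0.25,-0.17,-0.24,0,0,0,0.75]]'; python3 -c "
from h import *
a=read_camera('top')[125:285,175:440,::-1];b=read_camera('scene')[140:340,190:450,::-1]
cv2.imwrite('pics/e.png',np.hstack([cv2.resize(a,(400,300),interpolation=2),cv2.resize(b,(390,300),interpolation=2)]))"
```

```text
time: 21.95
ee_pos: [0.3367, 0.0246, 0.2757]
eef_rot: [[0.162, 0.987, 0.001], [0.987, -0.162, 0.0], [0.001, 0.001, -1.0]]
wrist_force: [0.6, 0.1, 0.8]
grip_width: 0.746
finger_force: 0.0
```

View pics/e.png

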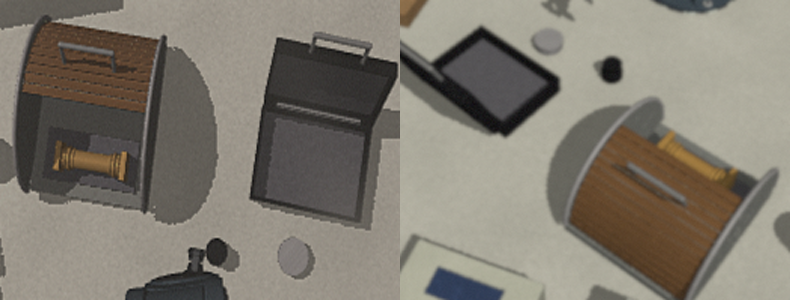

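The fitting lies on the pad at (53..127, 142..180), inside the pad's edges. The lid and shutter are open, and the tin and loupe have not moved. I'll hand it in.

```bash
python3 -c "
from plant import *
print(finish_job())"
```

```text
the job is handed in; nothing more can be done
None
```

The fitting lies lengthwise on the foam pad inside its edges, the lid and shutter are standing open, the tin and loupe have not moved, and the job was handed in at about 22 s.

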